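# Wind a spectacle front into the bench clamp with its folding crank

## Robot

A 6-joint arm with a two-finger parallel gripper is mounted at the origin on the work surface. World frame = base frame: x ahead of the robot, y to its left, z up, the work surface at z = 0. Lengths are in m, angles in rad, forces in N, time in s.
With the tool pointing down it reaches from about 0.35 to 0.8 m from the base axis. Payload 7.3 kg.
Tool frame: the origin (TCP) lies at the very end of the fingers, on their centre line; the grasp point (between the pads) lies 19 mm behind it; z points along the fingers, y is the direction in which the jaws open and shut (so a half turn about z gives the same grasp; the last joint's range is limited). The gripper opens to 85 mm and grips with 20 to 120 N. Pads are 22 mm wide; open, the fingers measure 114 mm over their backs; the gripper's body (76 mm by 85 mm) begins 54 mm behind the grasp point. The pads swing forward as they close: fully open they stand 13 mm farther back than shut.
Start: joints at [1.182, 0.342, 1.524, -0, 1.275, -0.146], TCP at [0.126, 0.51, 0.231] pointing down, gripper open.
Joint ranges: [-2.53, 2.53], [-0.77, 2.02], [0.04, 2.7], [-1, 4.14], [0.28, 2.66], [-3.11, 3.11]. Speed limits (rad/s): [2.57, 2.57, 3.14, 3.14, 3.14, 3.14].

## Interface

Orientations are given as a rotation vector (axis times angle).
In Python, from rig import * gives the robot as it stands.
- The arm moves only by the shell command python3 -m jog 'ROWS' [OPENING]. ROWS is JSON, a list of rows, each a list of 4 numbers: the shift along the tool's x, y, z in cm, then the turn about the tool's z in degrees. In form: [[x, y, z, spin], ...]. A call has 1 to 20 rows; each row is the pose to reach, as a shift and turn from the pose commanded when the call began, along the tool's axes at that moment; what a row does not reach only later rows make up. A row lasts 1/8 s, in which the tool goes at most 62.5 mm and 10.7 degrees, less where a joint would pass 70% of its speed; a pose out of reach is approached as far as the arm can. A call with a gripper value outside its range is refused whole. OPENING is the closure, from 0 (fully open) to 1 (shut), set as the call begins (- or left out, the last holds). The fingers move at their own pace and stop on an object; the grip force is fixed at half the most. Time passes only in rows, so rows that repeat a pose let the fingers close. It gives the time, the measured TCP pose, the force and the opening at its end, in the units of the state.
- read_state(): the state, without advancing time (a new reading comes with each control period).
- camera(name): name is "side" or "top"; returns the picture (420x560x3 uint8, red, green, blue); there is no depth.
- camera_model(name): a dict with "fx", "fy", "cx", "cy" (pixels), "R" (3x3) and "t" (3): a world point X has camera coordinates R X + t. Camera axes: x right, y down, z forward; pixel columns grow to the right and rows downward; lengths in m; the calibration is good to about 2 mm. A picture is of the moment at which its call begins. camera_model takes no time and is no camera call.
- close_job(): hands the job in, once; it reports no verdict.
Trained networks look in the newest picture that a camera, given by its name, has taken for a name from the list of things; names that differ only in an ending like _2 or _b are one class to them, and where a whole thing is asked for, a point or a joint stands for the part that bears it (a point fixed in the world has none). Each returns a list of dicts, best first, with "conf" (0 to 1); they miss things now and then, are a little off and sometimes report something else, mostly with a low value. They report only what shows in the picture. A call takes as long as a camera call. They do not tell look-alikes from the thing itself.
- find_in(camera, name): "xy" ([column, row] in pixels, amid what is visible of it).
The state is a dict: "clock": time; "qpos": joint angles; "dq": joint speeds; "joint_efforts": joint torques, N m; "ee_pos": TCP position; "tool_rot": TCP orientation; "ft_force": force on the tool from outside, world axes, zero at the start; "ft_torque": the same for the moment, N m; "grip_width": finger opening in m.
Only numpy, scipy, OpenCV 4.12 (cv2) and the standard library are available. Lean on these libraries where they do the work, as an engineer would, in place of code of your own. Each camera call takes 0.05 s, during which the arm holds its last target. There are 200 camera calls.

## Task

Swing the bench clamp's folded crank handle upright and crank clockwise until the loose spectacle front is held firmly between the jaw and the sprung fence: stop once the crank has clearly stiffened, and do not force it on to where the fence springs bottom out. Then fold the handle fully flat again, leaving the front clamped and flat on the board, and do not disturb the other things on the bench.

Things in the scene. Friction and masses are not known exactly. Their poses are not given: they have to be found in the camera images.
- clamp: Bench clamp fixed to the table: plywood board 200 x 350 mm, rubber top at z = 33 mm, spanning local x +-100, y -75 to +275 mm; grey gearbox (80 x 85 mm, top z = 80 mm) with a crank on it. Origin: on the table below the crank's upright axis. z up; local +y runs from the crank along the board: jaw, spectacle front, fence.
- board_mid (a point): Point on the rubber, 141 mm from the crank's axis along the clamp's +y, near the front. Beyond it the fence, an aluminium bar across the board with a cork face 150 mm wide and 22 mm high on springs (about 5 N per mm, 12 mm travel). The cork face stands anywhere from 177 to 197 mm from the crank's axis, different each time and not reported.
- crank (a joint): Turn of the crank, rad; grows clockwise seen from above, which moves the jaw to the fence, 8 mm per rad. Starts within +-1.2, stops at -2 and 10.2; gripping takes 0.5 to 1.5 turns. At 0 the arm points along the clamp's +x. Even friction, about 5.5 N at the handle, so it stays where left, also under grip; each 10 N of grip adds about 1.2 N at the handle.
- handle (a joint): Swing of the folding handle on the crank's end, rad: 0 = folded flat, lying inwards over the crank arm and 10 mm past the crank's axis; 1.57 = upright against its stop (parallel to the crank's axis). Hinge axis level and square to the arm. Stiff hinge (about 0.1 N m): it stays where it is left.
- handle_pivot (a point): Centre of the handle's hinge, on the crank's end between two thin cheeks (26 mm over all): 65 mm from the crank's axis, 104 mm above the table. The crank arm points from the crank's axis to here (arm 14 mm wide, top 92 mm above the table; hub 34 mm across, top 95 mm).
- handle_tip (a point): Centre of the free end of the handle: a round black grip about 18 mm in diameter, reaching from 12 to 75 mm from the hinge. The grip spins freely about its own long axis.
- handle_heel (a point): The heel of the handle: a flat steel tongue 15 mm wide and 8 mm thick on the far side of the hinge, in line with the grip, reaching to 28 mm from the hinge. The point is on its upper face (as folded), 22 mm from the hinge. Pressed down, it tips the grip up like a seesaw.
- jaw: The sliding jaw, an aluminium bar 110 mm wide and 24 mm high lined with cork. Origin: middle of the lower edge of its cork face, 34 mm above the table. Moves only with the crank, along the clamp's local y; at crank 0 the face is 95 mm from the crank's axis.
- front: The dark tortoiseshell spectacle front (both rims and bridge, no temples), 144 x 48 x 8 mm, 45 g, lying loose and flat on the rubber between jaw and fence, long side along the jaw. Origin: centre of its underside; z up.
- spare_front: A second, horn-coloured spectacle front lying on the bench beside the clamp, 144 x 48 x 8 mm; bystander. Origin: centre of its underside.
- sanding_block: Cork sanding block with a blue abrasive sole, 94 x 50 x 31 mm, lying on the board beside the gearbox; bystander. Origin: centre of its underside.
- file: Hand file with a wooden handle, lying, 240 mm long, 20 mm high; bystander. Origin: under its middle; it lies along its x.
- screwdriver: Screwdriver with a black handle, lying, 160 mm long; bystander.
- wash_bottle: White plastic bottle with a blue cap, 72 mm across, 170 mm high; bystander. Origin: centre of its underside.
- screw_cup: Small open steel cup, 60 mm across, 45 mm high; bystander. Origin: centre of its underside.
- polish_jar: Amber glass jar, 60 mm across, 60 mm high; bystander. Origin: centre of its underside.
Things that resemble listed ones, but are neither listed nor needed, are in the scene too. Leave any pink or purple look-alike of the front alone.

How it is judged:
On the way, in this order (a step that is already met when the one before it is completed fails the run):
1. the handle is swung upright (value of joint handle above 1.35 rad), for 0.2 s.
2. with the handle out, the crank has been wound until the jaw grips the front with more than 10 N (value of joint handle above 1.2 rad and contact force between jaw and front above 10 N), for 0.2 s.
At the end, for the whole second after the job is handed in: The handle is folded to within 0.12 rad of flat, the jaw grips the spectacle front with 10 to 60 N, the front lies flat (within 0.1 rad, within 7 mm of the rubber, and within 30 mm of the clamp's middle across the board), and everything is at rest (value of joint handle below 0.12 rad and contact force between jaw and front between 10 and 60 N and angle between front's own z axis and vertical below 0.1 rad and z of front in the frame of clamp below 0.04 m and x of front in the frame of clamp between -0.03 and 0.03 m and linear speed of front below 0.01 m/s and velocity of joint handle between -0.1 and 0.1 rad/s); the robot touches nothing.
It fails at once if the front is squeezed with more than 60 N (fence springs bottomed) (contact force between jaw and front above 60 N).
It fails at once if a bystander is moved by more than 20 mm (distance of any of spare_front, sanding_block, file, screwdriver, wash_bottle, screw_cup, polish_jar from where it was at the start of the episode above 0.02 m).
It also fails if it takes over 72 s, if anything falls off the work surface, if the arm or the gripper's body presses on something with over 40 N, if the wrist force passes 120 N, or if a joint passes its speed limit or range.

## Working session

There is one attempt and no reset: what is moved stays moved. The work goes in short steps, Python scripts to look and compute and a shell command to move; the robot and the scene stay as the last step left them, time stands still between calls to the robot, and variables do not carry over. Pictures are saved under pics/ and viewed, about 8 in all and at most 12, crops included, and the job is handed in when it is done.

```bash
mkdir -p pics; ls; cat > h.py <<'E'
from rig import *
import numpy as np, cv2
def ray(cam,px):
    m=camera_model(cam);R=np.array(m["R"]);t=np.array(m["t"])
    d=R.T@np.array([(px[0]-m["cx"])/m["fx"],(px[1]-m["cy"])/m["fy"],1.]);return -R.T@t,d/np.linalg.norm(d)
def atz(cam,px,z):
    o,d=ray(cam,px);return o+d*(z-o[2])/d[2]
def tri(a,b):
    (o1,d1),(o2,d2)=ray("top",a),ray("side",b)
    s=np.linalg.lstsq(np.c_[d1,-d2],o2-o1,rcond=None)[0]
    p,q=o1+s[0]*d1,o2+s[1]*d2;return (p+q)/2,np.linalg.norm(p-q)
def proj(cam,X):
    m=camera_model(cam);c=np.array(m["R"])@np.array(X)+np.array(m["t"]);return [m["fx"]*c[0]/c[2]+m["cx"],m["fy"]*c[1]/c[2]+m["cy"]]
def save(cam,name,crop=None,k=1):
    im=camera(cam)[:,:,::-1]
    if crop: im=im[crop[1]:crop[3],crop[0]:crop[2]]
    cv2.imwrite("pics/"+name,cv2.resize(im,None,fx=k,fy=k,interpolation=cv2.INTER_CUBIC))
E
python3 - <<'E'
from h import *
a=camera("top");b=camera("side")
cv2.imwrite("pics/top0.png",a[:,:,::-1]);cv2.imwrite("pics/side0.png",b[:,:,::-1])
for n in ["clamp","board_mid","handle_pivot","handle_tip","handle_heel","jaw","front"]:
    r={}
    for c in ("top","side"):
        r[c]=find_in(c,n); print(n,c,[(np.round(x["xy"]).tolist(),round(x["conf"],2)) for x in r[c][:4]])
    if r["top"] and r["side"]:
        p,e=tri(r["top"][0]["xy"],r["side"][0]["xy"]);print("   ",p.round(4),round(e,4))
for c in("top","side"):
    print(c,ray(c,[280,210]))
print(read_state())
E
```

```text
pics
clamp top [([257.0, 185.0], 0.72)]
clamp side [([304.0, 209.0], 0.71)]
    [ 0.5785  0.0149 -0.0075] 0.0213
board_mid top [([255.0, 183.0], 0.97)]
board_mid side [([301.0, 211.0], 0.9)]
    [ 0.5798  0.0238 -0.0223] 0.0088
handle_pivot top [([288.0, 181.0], 0.73)]
handle_pivot side [([316.0, 207.0], 0.78), ([264.0, 130.0], 0.51)]
    [ 0.5709 -0.0696  0.0765] 0.0131
handle_tip top [([290.0, 180.0], 0.54), ([256.0, 186.0], 0.31)]
handle_tip side [([316.0, 199.0], 0.49), ([312.0, 206.0], 0.44), ([303.0, 212.0], 0.33)]
    [ 0.5674 -0.0722  0.1118] 0.0131
handle_heel top [([292.0, 178.0], 0.62), ([257.0, 183.0], 0.59)]
handle_heel side [([315.0, 202.0], 0.71), ([301.0, 210.0], 0.39)]
    [ 0.5696 -0.0765  0.1028] 0.0005
jaw top [([268.0, 190.0], 0.58)]
jaw side [([265.0, 132.0], 0.54), ([296.0, 206.0], 0.5)]
    [ 0.4772 -0.0065  0.3341] 0.0467
front top [([249.0, 179.0], 0.87), ([185.0, 287.0], 0.87), ([399.0, 145.0], 0.73), ([351.0, 292.0], 0.62)]
front side [([196.0, 197.0], 0.72), ([239.0, 307.0], 0.66), ([408.0, 284.0], 0.59), ([293.0, 195.0], 0.52)]
    [0.3995 0.0336 0.1893]
[... 163 characters left out ...]
array([ 0.31909548,  0.64680624, -0.69269024]))
{'clock': 0.8, 'qpos': array([ 1.18202853e+00,  3.42005447e-01,  1.52409018e+00, -2.41799688e-06,
        1.27543658e+00, -1.45986647e-01]), 'dq': array([ 0.00257487,  0.00147503, -0.0013741 , -0.00039893, -0.00083734,
       -0.00106244]), 'joint_efforts': array([-8.16067823e-04, -4.33521187e+01, -2.46263677e+01, -1.69770415e-04,
        4.12883492e-05, -4.32014497e-05]), 'ee_pos': array([0.12618842, 0.50962117, 0.23132211]), 'tool_rot': array([3.80420535e-01, 3.11845639e+00, 9.06199569e-05]), 'ft_force': array([ 0.35463955, -0.09036806, -0.41350861]), 'ft_torque': array([0.00093412, 0.01199686, 0.02757339]), 'grip_width': 0.08501591183320739}
```

```bash
python3 - <<'E'
import cv2,numpy as np
a=cv2.imread("pics/top0.png");b=cv2.imread("pics/side0.png")
cv2.imwrite("pics/both.png",np.hstack([cv2.resize(a,(400,300),interpolation=cv2.INTER_AREA),cv2.resize(b,(400,300),interpolation=cv2.INTER_AREA)]))
c=cv2.resize(a[130:240,200:345],(580,440),interpolation=cv2.INTER_CUBIC)
cv2.imwrite("pics/topc.png",c)
cv2.imwrite("pics/sidec.png",cv2.resize(b[150:265,245:380],(704,600),interpolation=cv2.INTER_CUBIC))
E
```

```text
(no output)
```

View pics/both.png

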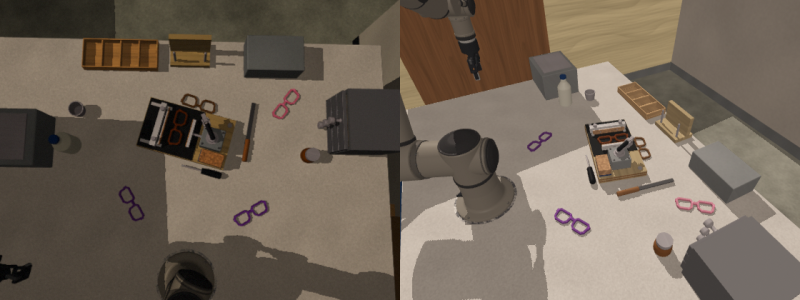

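View pics/topc.png

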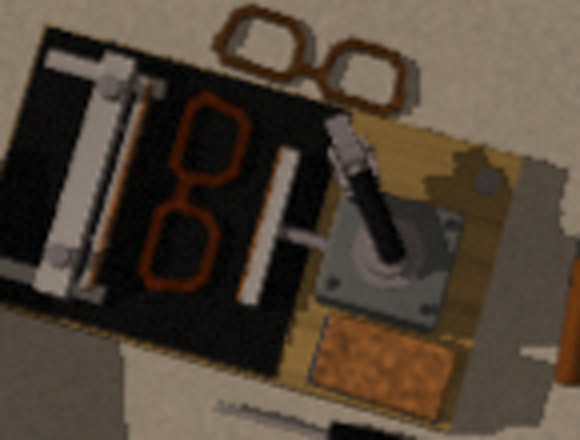

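View pics/sidec.png

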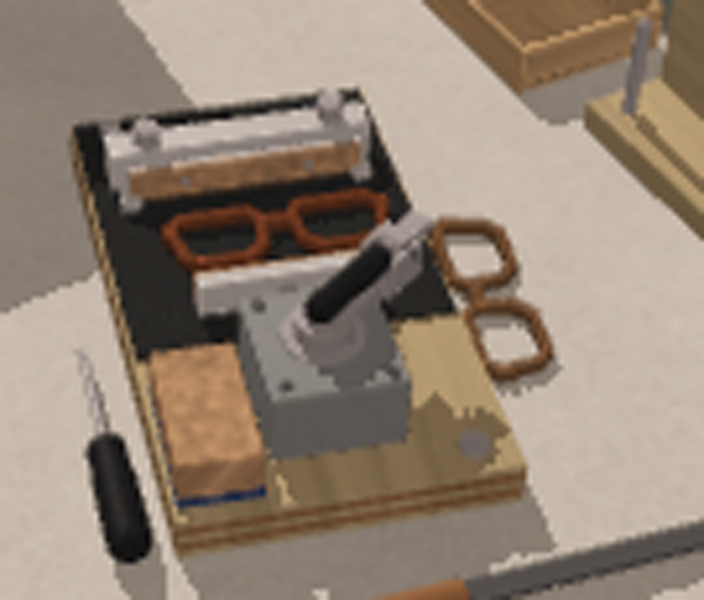

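Three images viewed. They show:
- **Front:** the dark tortoiseshell front is on the board at top px (249,178), side px (293,195).
- **Look-alikes:** horn spare at top (278,145), purple at (185,287) and (351,292), pink at (399,145). I choose the one on the board between jaw and fence.
- **Crank:** hub at about (297,192) and hinge at about (286,168) in the top view, with the handle folded.

Next I fit the clamp pose.

```bash
python3 - <<'E'
from h import *
from scipy.optimize import least_squares
T=lambda x,y:[200+x/4,130+y/4]
S=lambda x,y:[245+x*135/704,150+y*115/600]
# local points (x,y,z): board corners
obs=[("top",T(45,25),(.1,.275,.033)),("top",T(522,155),(.1,-.075,.033)),("top",T(450,430),(-.1,-.075,.033)),("top",T(0,305),(-.1,.275,.033)),
("side",S(72,128),(-.1,.275,.033)),("side",S(360,88),(.1,.275,.033)),("side",S(525,470),(.1,-.075,.033)),("side",S(178,540),(-.1,-.075,.033))]
def W(p,l):
    c,s=np.cos(p[2]),np.sin(p[2]);return [p[0]+c*l[0]-s*l[1],p[1]+s*l[0]+c*l[1],l[2]]
f=lambda p:np.concatenate([np.array(proj(c,W(p,l)))-u for c,u,l in obs])
r=least_squares(f,[.57,-.1,-.27],loss="soft_l1");p=r.x
print("clamp",p.round(4),f(p).reshape(-1,2).round(1).tolist())
np.save("clamp.npy",p)
def L(X):
    c,s=np.cos(p[2]),np.sin(p[2]);d=np.array(X)-[p[0],p[1],0];return np.array([c*d[0]+s*d[1],-s*d[0]+c*d[1],d[2]]).round(4)
h=[("hinge",T(348,150),S(400,232)),("hingeEnd",T(340,118),S(428,220)),("griptip",T(397,258),S(318,312)),("jawfaceR",T(276,150),S(420,235))]
for n,a,b in h:
    q,e=tri(a,b);print(n,q.round(4),"err",round(e,4),"local",L(q))
for n,u,z in [("hinge",T(348,152),.108),("tip",T(397,258),.104),("heelend",T(336,116),.106),("jawA",T(277,150),.058),("jawB",T(240,300),.058),("fenA",T(150,85),.055),("fenB",T(95,287),.055),("frontC",T(193,192),.04),("front1",T(250,125),.04),("frontL",T(171,165),.04)]:
    q=atz("top",u,z);print(n,q.round(4),L(q))
for n,u,z in [("fenA",S(360,145),.055),("fenB",S(133,172),.055),("frontfar",S(290,208),.04),("jawA",S(400,240),.058)]:
    q=atz("side",u,z);print("side",n,q.round(4),L(q))
print("axis px",proj("top",[p[0],p[1],.095]),proj("side",[p[0],p[1],.095]))
E
```

```text
clamp [ 0.533  -0.0934 -0.2502] [[0.4, -0.2], [1.6, -0.3], [1.7, -0.0], [-8.5, -2.0], [-2.0, 0.7], [-1.2, 0.4], [0.4, -0.2], [-1.0, -1.9]]
hinge [ 0.5979 -0.0625  0.1109] err 0.0056 local [0.0553 0.0461 0.1109]
hingeEnd [ 0.62   -0.0572  0.1069] err 0.0056 local [0.0754 0.0567 0.1069]
griptip [ 0.5274 -0.0949  0.1071] err 0.0043 local [-0.0051 -0.0028  0.1071]
jawfaceR [ 0.6215 -0.0222  0.0641] err 0.0371 local [0.0682 0.0909 0.0641]
hinge [ 0.5946 -0.0615  0.108 ] [0.0518 0.0462 0.108 ]
tip [ 0.5258 -0.0943  0.104 ] [-0.0067 -0.0026  0.104 ]
heelend [ 0.6189 -0.0535  0.106 ] [0.0734 0.06   0.106 ]
jawA [ 0.6057 -0.015   0.058 ] [0.051 0.094 0.058]
jawB [0.5021 0.0084 0.058 ] [-0.0551  0.0911  0.058 ]
fenA [0.6503 0.0729 0.055 ] [0.0724 0.1902 0.055 ]
fenB [0.5098 0.1068 0.055 ] [-0.072   0.1883  0.055 ]
frontC [0.579  0.0427 0.04  ] [0.0108 0.1433 0.04  ]
front1 [0.6268 0.0041 0.04  ] [0.0668 0.1177 0.04  ]
frontL [0.5977 0.0583 0.04  ] [0.0251 0.163  0.04  ]
side fenA [0.6575 0.0727 0.055 ] [0.0795 0.1918 0.055 ]
side fenB [0.5172 0.1147 0.055 ] [-0.0669  0.1977  0.055 ]
side frontfar [0.597  0.0543 0.04  ] [0.0254 0.159  0.04  ]
side jawA [ 0.6311 -0.0196  0.058 ] [0.0768 0.0958 0.058 ]
axis px [np.float64(298.68735907484773), np.float64(192.28241688360916)] [np.float64(306.5241697580463), np.float64(212.0395873144436)]
```

```bash
python3 -m jog '[[-55.5,-47.6,1,-39.4],[-55.5,-47.6,1,-39.4],[-55.5,-47.6,1,-39.4],[-55.5,-47.6,1,-39.4],[-55.5,-47.6,1,-39.4],[-55.5,-47.6,1,-39.4],[-55.5,-47.6,1,-39.4],[-55.5,-47.6,1,-39.4],[-55.5,-47.6,1,-39.4],[-55.5,-47.6,1,-39.4],[-55.5,-47.6,1,-39.4],[-55.5,-47.6,1,-39.4],[-55.5,-47.6,1,-39.4],[-55.5,-47.6,1,-39.4],[-55.5,-47.6,1,-39.4],[-55.5,-47.6,1,-39.4]]' 0.4
python3 - <<'E'
from h import *
from scipy.spatial.transform import Rotation as Ro
s=read_state();print(s["clock"],s["ee_pos"].round(4),Ro.from_rotvec(s["tool_rot"]).as_matrix().round(3).tolist(),s["ft_force"].round(2),s["grip_width"],s["qpos"].round(2))
save("side","side1.png",(230,120,390,270),4)
print(proj("side",s["ee_pos"]))
E
```

```text
clock: 2.8
ee_pos: [0.55, -0.0845, 0.2217]
tool_rot: [-0.696, 3.063, 0.0]
ft_force: [0.4, 0.4, -0.4]
grip_width: 0.0512
2.8 [ 0.55   -0.0845  0.2217] [[-0.902, -0.432, 0.0], [-0.432, 0.902, 0.0], [-0.0, -0.0, -1.0]] [ 0.4   0.4  -0.36] 0.05124720890964498 [-0.29  0.41  1.45  0.    1.28 -2.31]
[np.float64(312.31150979521306), np.float64(173.9157918924701)]
```

View pics/side1.png

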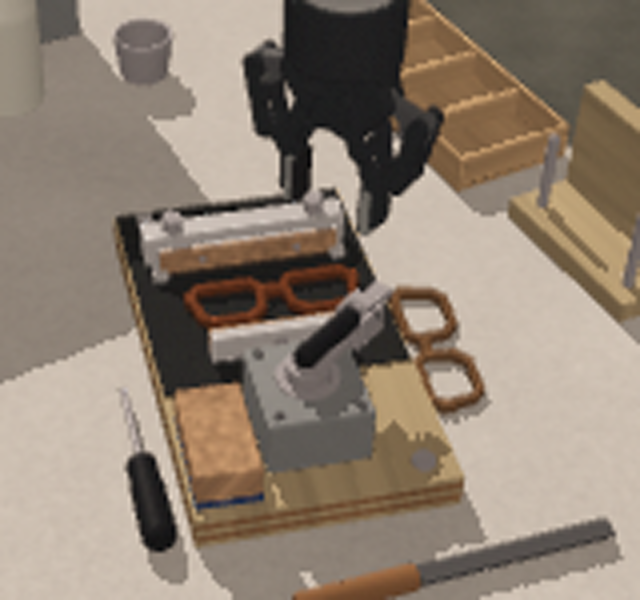

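The fingers straddle the folded grip, and the tool y axis is square to the arm. I descend and pinch it.

```bash
python3 -m jog '[[0,0,4,0],[0,0,8,0],[0,0,10.5,0],[0,0,12.2,0],[0,0,12.2,0]]' 0.4; python3 -m jog '[[0,0,0,0],[0,0,0,0],[0,0,0,0],[0,0,0,0],[0,0,0,0]]' 1
python3 - <<'E'
from h import *
save("side","side2.png",(260,150,370,240),5)
E
```

```text
clock: 3.48
ee_pos: [0.5496, -0.085, 0.0984]
tool_rot: [0.694, -3.062, -0.002]
ft_force: [-0.1, 0.2, 0.4]
grip_width: 0.0513
clock: 4.1
ee_pos: [0.5497, -0.0836, 0.1]
tool_rot: [0.692, -3.064, -0.006]
ft_force: [-2.7, 8.3, 3.2]
grip_width: 0.0147
```

View pics/side2.png

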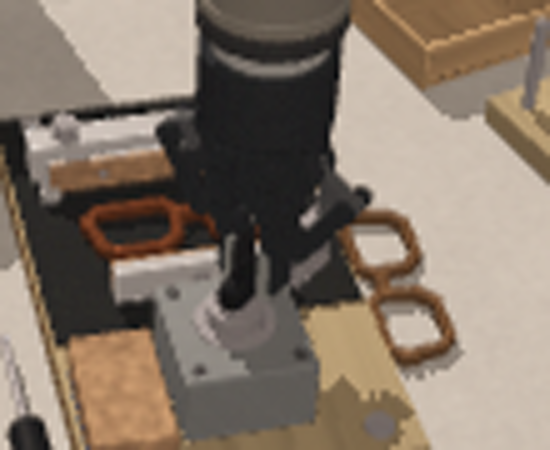

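```bash
python3 -m jog '[[0,0,0,0],[0,0.15,0,0],[0,0.15,0.3,0],[0,0.15,0.3,0]]' 0.5; python3 -m jog '[[0,0,0,0],[0,0,0,0],[0,0,0,0],[0,0,0,0],[0,0,0,0]]' 1
```

```text
clock: 4.65
ee_pos: [0.5498, -0.0846, 0.0961]
tool_rot: [0.693, -3.064, -0.0]
ft_force: [-0.4, 1.0, -0.7]
grip_width: 0.0427
clock: 5.28
ee_pos: [0.5491, -0.0834, 0.0962]
tool_rot: [0.692, -3.063, -0.004]
ft_force: [-2.3, 4.3, 3.0]
grip_width: 0.0147
```

```bash
python3 -m jog '[[-0.04,0,-0.6,0],[-0.16,0,-1.19,0],[-0.35,0,-1.76,0],[-0.62,0,-2.3,0],[-0.95,0,-2.8,0],[-1.35,0,-3.25,0],[-1.35,0,-3.25,0]]'; python3 - <<'E'
from h import *
save("side","side3.png",(260,140,370,230),5)
E
```

```text
clock: 6.15
ee_pos: [0.5595, -0.0785, 0.1287]
tool_rot: [0.693, -3.058, -0.003]
ft_force: [-10.1, 2.3, 2.6]
grip_width: 0.0145
```

View pics/side3.png

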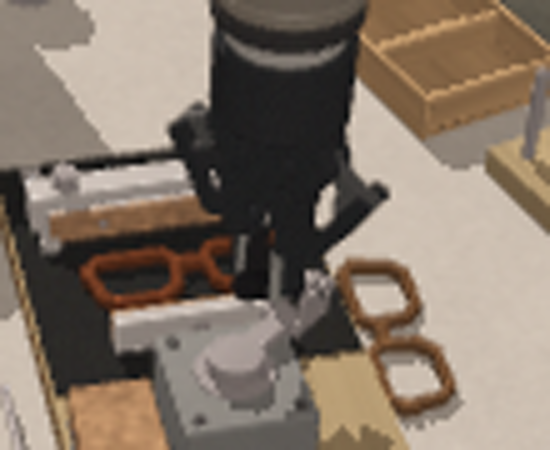

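```bash
python3 -m jog '[[-0.46,0,-0.4,0],[-0.95,0,-0.73,0],[-1.5,0,-1.0,0],[-2.06,0,-1.19,0],[-2.65,0,-1.31,0],[-3.25,0,-1.35,0],[-3.4,0,-1.35,0],[-3.4,0,-1.35,0]]'
```

```text
clock: 7.2
ee_pos: [0.5931, -0.0642, 0.1424]
tool_rot: [-0.693, 3.064, -0.001]
ft_force: [-0.5, -0.0, 0.9]
grip_width: 0.0001
```

```bash
python3 - <<'E'
from h import *
save("side","side4.png",(260,140,370,230),5)
for c in("side","top"):
    if c=="top": camera("top")
    for n in("handle_tip","handle_pivot"): print(c,n,[(np.round(x["xy"],1).tolist(),round(x["conf"],2)) for x in find_in(c,n)[:2]])
E
```

```text
side handle_tip [([266.4, 240.1], 0.6)]
side handle_pivot [([316.9, 206.8], 0.85), ([301.2, 212.1], 0.43)]
top handle_tip [([245.4, 167.5], 0.59), ([289.4, 179.0], 0.55)]
top handle_pivot [([292.9, 176.5], 0.63)]
```

View pics/side4.png

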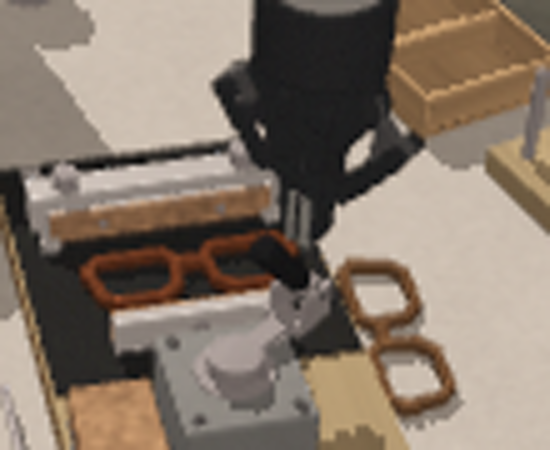

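The handle is only about half up: it slipped out of the pinch, at crop px (275,260). I'll go inside it with closed fingers and push it outward to its stop.

```bash
python3 -m jog '[[0,0,-5,0],[4,0,-5.5,0],[8.2,0,-5,0],[8.2,0,-2,0],[8.2,0,1.6,0],[8.2,0,1.6,0],[7,0,1.6,0],[6,0,1.6,0],[5,0,1.6,0],[4,0,1.6,0],[3,0,1.6,0],[2.4,0,1.6,0],[2.0,0,1.6,0],[2.0,0,1.6,0]]' 1
python3 - <<'E'
from h import *
save("side","side5.png",(260,140,370,230),5)
E
```

```text
clock: 9.25
ee_pos: [0.5749, -0.0724, 0.1261]
tool_rot: [-0.693, 3.064, 0.001]
ft_force: [-0.7, 0.7, -0.0]
grip_width: 0.0002
```

View pics/side5.png

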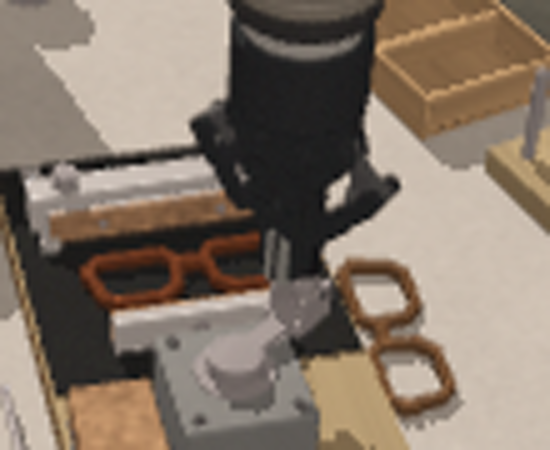

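```bash
python3 -m jog '[[-0.3,0,0,0],[-0.3,0,0,0]]'; python3 -m jog '[[-0.3,0,0,0],[-0.3,0,0,0]]';python3 -m jog '[[-0.3,0,0,0],[-0.3,0,0,0]]'
```

```text
clock: 9.55
ee_pos: [0.5772, -0.0716, 0.1263]
tool_rot: [0.693, -3.064, 0.0]
ft_force: [-2.8, -3.0, 0.1]
grip_width: -0.0
clock: 9.8
ee_pos: [0.5787, -0.0712, 0.1263]
tool_rot: [0.692, -3.061, 0.001]
ft_force: [-8.0, -6.4, 3.1]
grip_width: 0.0
clock: 10.05
ee_pos: [0.5797, -0.0706, 0.126]
tool_rot: [0.691, -3.057, 0.001]
ft_force: [-13.4, -9.9, 4.9]
grip_width: -0.0
```

Force rises stiffly, so the handle is at its stop. Now I back off, rise, and grip it from above.

```bash
python3 -m jog '[[1.8,0,0,0],[2.2,0,-4,0],[2.2,0,-8,0],[0,0,-8,0],[-1.15,0,-8,0],[-1.15,0,-8,0]]' 1; python3 -m jog '[[0,0,0,0],[0,0,0,0],[0,0,0,0]]' 0.4; python3 - <<'E'
from h import *
save("side","side6.png",(260,120,370,230),5)
s=read_state();print(proj("side",s["ee_pos"]))
E
```

```text
clock: 10.8
ee_pos: [0.5932, -0.0633, 0.2053]
tool_rot: [0.694, -3.063, -0.001]
ft_force: [-0.3, 0.9, -0.4]
grip_width: 0.0002
clock: 11.18
ee_pos: [0.5929, -0.064, 0.2062]
tool_rot: [0.693, -3.064, -0.0]
ft_force: [0.3, -0.5, 0.2]
grip_width: 0.0511
[np.float64(321.7569184677525), np.float64(169.736847993461)]
```

View pics/side6.png

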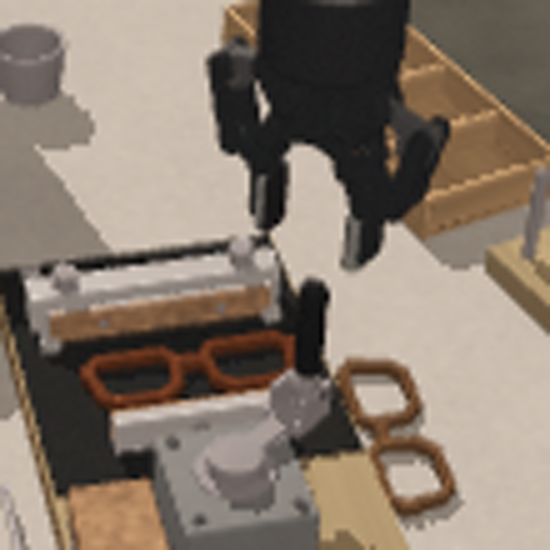

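```bash
python3 - <<'E'
from h import *
p=np.load("clamp.npy")
q=atz("side",[260+314/5,120+284/5],.177);print(q, q[:2]-p[:2], np.hypot(*(q[:2]-p[:2])))
print(proj("side",[.593,-.064,.177]))
q=atz("side",[260+240/5,120+452/5],.095);print("hub",q)
E
```

```text
[ 0.60006733 -0.06173594  0.177     ] [0.0670904  0.03171356] 0.0742083010008768
[np.float64(321.06842419602384), np.float64(177.97202788068873)]
hub [ 0.54010443 -0.0894774   0.095     ]
```

```bash
python3 -m jog '[[-0.4,0,0,0],[-0.4,0,3,0],[-0.4,0,5.5,0],[-0.4,0,7.1,0],[-0.4,0,7.1,0]]' 0.4; python3 -m jog '[[0,0,0,0],[0,0,0,0],[0,0,0,0],[0,0,0,0],[0,0,0,0]]' 1
```

```text
clock: 11.85
ee_pos: [0.5963, -0.0619, 0.1343]
tool_rot: [0.693, -3.062, -0.002]
ft_force: [0.0, 0.3, 0.1]
grip_width: 0.0514
clock: 12.48
ee_pos: [0.5977, -0.0627, 0.1366]
tool_rot: [-0.692, 3.062, -0.003]
ft_force: [1.3, -2.7, 5.6]
grip_width: 0.0165
```

```bash
python3 -m jog '[[0.13,-1.29,0,0],[0.51,-2.53,0,0],[1.14,-3.67,0,0],[1.97,-4.66,0,0],[2.99,-5.47,0,0]]'; python3 -m jog '[[0,0,0,0]]'
```

```text
clock: 13.1
ee_pos: [0.5929, -0.1221, 0.1365]
tool_rot: [-0.694, 3.063, 0.006]
ft_force: [-3.9, 9.9, 12.3]
grip_width: 0.0166
clock: 13.22
ee_pos: [0.5922, -0.1231, 0.1364]
tool_rot: [0.692, -3.064, -0.005]
ft_force: [-5.8, 3.6, 9.9]
grip_width: 0.016
```

```bash
python3 -m jog '[[1.29,-0.38,0,0],[2.54,-0.72,0,0],[3.83,-0.82,0,0],[5.12,-0.65,0,0],[6.34,-0.23,0,0]]'; python3 -m jog '[[0,0,0,0]]'
```

```text
clock: 13.85
ee_pos: [0.5387, -0.1527, 0.1366]
tool_rot: [-0.692, 3.059, 0.0]
ft_force: [6.2, 5.5, 5.9]
grip_width: 0.0167
clock: 13.98
ee_pos: [0.5374, -0.1526, 0.1365]
tool_rot: [-0.692, 3.062, 0.001]
ft_force: [-0.1, 2.9, 8.3]
grip_width: 0.0164
```

```bash
python3 -m jog '[[1.09,0.76,0,0],[2.05,1.62,0,0],[2.83,2.66,0,0],[3.38,3.83,0,0],[3.70,5.09,0,0],[3.75,6.39,0,0]]'; python3 -m jog '[[0,0,0,0]]'
```

```text
clock: 14.72
ee_pos: [0.4773, -0.1131, 0.1366]
tool_rot: [-0.692, 3.06, -0.006]
ft_force: [4.9, -4.3, 3.7]
grip_width: 0.0163
clock: 14.85
ee_pos: [0.4768, -0.1119, 0.1365]
tool_rot: [-0.693, 3.061, -0.002]
ft_force: [1.2, 1.3, 7.5]
grip_width: 0.0166
```

```bash
python3 -m jog '[[-0.20,1.28,0,0],[-0.66,2.50,0,0],[-1.35,3.60,0,0],[-2.24,4.54,0,0],[-3.30,5.29,0,0],[-4.49,5.81,0,0]]'
```

```text
clock: 15.6
ee_pos: [0.4915, -0.0409, 0.1365]
tool_rot: [-0.693, 3.064, -0.003]
ft_force: [-2.1, -6.8, 10.0]
grip_width: 0.0162
```

```bash
python3 -m jog '[[-1.27,0.27,0,0],[-2.57,0.29,0,0],[-3.84,0.05,0,0],[-5.04,-0.44,0,0]]'; python3 - <<'E'
from h import *
save("top","top7.png",(200,130,320,230),5)
E
```

```text
clock: 16.1
ee_pos: [0.538, -0.022, 0.1364]
tool_rot: [0.693, -3.063, -0.002]
ft_force: [-5.5, 0.0, 12.5]
grip_width: 0.0164
```

View pics/top7.png

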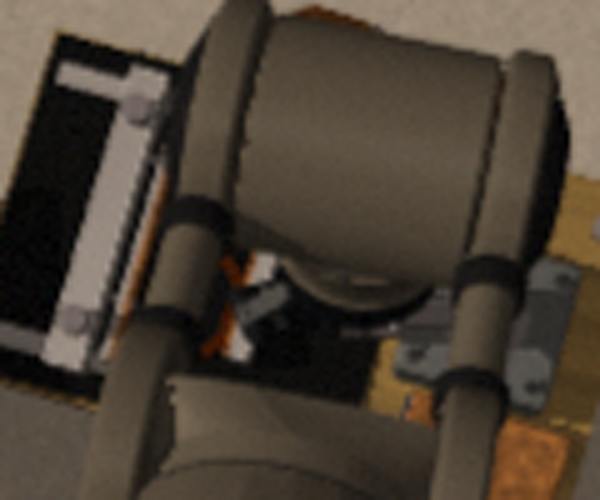

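```bash
python3 -m jog '[[-0.56,-0.33,0,0],[-1.08,-0.72,0,0]]'; python3 -m jog '[[-0.48,-0.44,0,0],[-0.92,-0.92,0,0]]';python3 -m jog '[[-0.38,-0.52,0,0],[-0.71,-1.08,0,0]]'
```

```text
clock: 16.4
ee_pos: [0.5508, -0.0235, 0.1364]
tool_rot: [0.693, -3.063, -0.003]
ft_force: [-5.2, 2.9, 12.6]
grip_width: 0.0164
clock: 16.65
ee_pos: [0.5633, -0.0275, 0.1365]
tool_rot: [0.693, -3.064, -0.004]
ft_force: [-3.8, 3.6, 12.5]
grip_width: 0.0161
clock: 16.9
ee_pos: [0.5746, -0.0339, 0.1365]
tool_rot: [-0.693, 3.064, 0.005]
ft_force: [-3.9, 6.0, 12.0]
grip_width: 0.0165
```

```bash
python3 -m jog '[[-0.27,-0.59,0,0],[-0.49,-1.20,0,0]]'; python3 -m jog '[[-0.15,-0.63,0,0],[-0.24,-1.28,0,0]]';python3 -m jog '[[-0.02,-0.65,0,0],[0.02,-1.30,0,0]]'
```

```text
clock: 17.15
ee_pos: [0.5845, -0.0424, 0.1365]
tool_rot: [-0.693, 3.063, 0.005]
ft_force: [-2.7, 5.5, 10.0]
grip_width: 0.0167
clock: 17.4
ee_pos: [0.5926, -0.0529, 0.1365]
tool_rot: [-0.693, 3.062, 0.005]
ft_force: [-1.4, 5.6, 8.9]
grip_width: 0.0165
clock: 17.65
ee_pos: [0.5982, -0.0646, 0.1366]
tool_rot: [-0.693, 3.061, 0.005]
ft_force: [0.3, 7.7, 8.6]
grip_width: 0.0161
```

```bash
python3 -m jog '[[0.11,-0.64,0,0],[0.28,-1.27,0,0]]'; python3 -m jog '[[0.23,-0.61,0,0],[0.53,-1.19,0,0]]'
```

```text
clock: 17.9
ee_pos: [0.6013, -0.0771, 0.1365]
tool_rot: [-0.693, 3.061, 0.005]
ft_force: [0.8, 7.6, 8.7]
grip_width: 0.0163
clock: 18.15
ee_pos: [0.6018, -0.09, 0.1366]
tool_rot: [-0.693, 3.061, 0.005]
ft_force: [2.8, 8.4, 8.0]
grip_width: 0.0164
```

```bash
python3 -m jog '[[0.35,-0.55,0,0],[0.75,-1.06,0,0]]'; python3 - <<'E'
from h import *
save("side","side8.png",(250,140,370,230),5)
E
```

```text
clock: 18.4
ee_pos: [0.5999, -0.1027, 0.1365]
tool_rot: [-0.693, 3.06, 0.005]
ft_force: [4.0, 9.1, 6.4]
grip_width: 0.0162
```

View pics/side8.png

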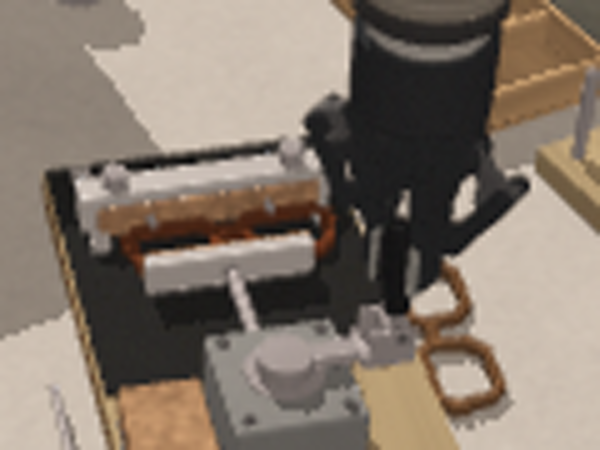

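The front is seated between the jaw and the fence cork. Tangential force rose from about 5.7 N to 9.8 N, which is roughly 34 N of grip. I stop here, release, rise, and align with the arm.

```bash
python3 -m jog '[[0,0,0,0],[0,0,0,0]]'; python3 -m jog '[[0,0,0,0],[0,0,0,0],[0,0,0,0],[0,0,-3,0],[0,0,-7.5,0],[0,0,-7.5,0],[0,0,-7.5,10],[0,0,-7.5,20],[0,0,-7.5,30],[0,0,-7.5,39.2],[0,0,-7.5,39.2]]' 0.4;  python3 -m jog '[[0,0,0,0],[0,0,0,0],[0,0,0,0],[0,0,0,0]]' 1
python3 - <<'E'
from h import *
from scipy.spatial.transform import Rotation as Ro
s=read_state();print(s["ee_pos"].round(4),Ro.from_rotvec(s["tool_rot"]).as_matrix().round(3).tolist(),s["qpos"].round(2))
C=np.array([.537,-.0874]);e=np.array([.972,-.237]);print("u",(s["ee_pos"][:2]-C)@e,"v",(s["ee_pos"][:2]-C)@[.237,.972])
camera("side")
cv2.imwrite("pics/s9.png",cv2.resize(camera("side")[130:230,250:370,::-1],None,fx=5,fy=5))
for n in("handle_tip","handle_pivot"): print(n,[(np.round(x["xy"],1).tolist(),round(x["conf"],2)) for x in find_in("side",n)[:2]])
X=[*(C+.065*e),.177];print(proj("side",X))
E
```

```text
clock: 18.7
ee_pos: [0.5997, -0.1033, 0.1366]
tool_rot: [-0.693, 3.061, 0.003]
ft_force: [2.2, 6.2, 7.3]
grip_width: 0.0165
clock: 20.08
ee_pos: [0.5981, -0.1051, 0.2093]
tool_rot: [-0.373, -3.118, -0.001]
ft_force: [-0.3, 0.0, -1.2]
grip_width: 0.0516
clock: 20.58
ee_pos: [0.5986, -0.1051, 0.2103]
tool_rot: [0.374, 3.119, 0.0]
ft_force: [-0.5, -0.7, -0.2]
grip_width: -0.0
[ 0.5986 -0.1051  0.2103] [[-0.972, 0.237, 0.0], [0.237, 0.972, 0.0], [-0.0, 0.0, -1.0]] [-0.3   0.51  1.32  0.    1.32 -1.63]
u 0.06405486226471281 v -0.0026430662552033033
handle_tip [([331.4, 193.7], 0.72), ([368.4, 339.8], 0.27)]
handle_pivot [([324.1, 210.2], 0.93)]
[np.float64(330.5798434047086), np.float64(185.12161636545116)]
```

```bash
python3 -m jog '[[-3.4,0.25,0,0],[-3.4,0.25,3,0],[-3.4,0.25,6,0],[-3.4,0.25,6,0],[-2,0.25,6,0],[-1,0.25,6,0],[0,0.25,6,0],[1,0.25,6,0],[2,0.25,6,0],[3,0.25,6,0],[3.9,0.25,6,0],[3.9,0.25,6,0]]' 1
```

```text
clock: 22.28
ee_pos: [0.5603, -0.0932, 0.1503]
tool_rot: [-0.375, -3.118, -0.0]
ft_force: [0.4, -0.2, 0.3]
grip_width: 0.0001
```

```bash
python3 -m jog '[[0.4,0,1,0],[0.4,0,2,0],[0.4,0,2.8,0],[0.4,0,3.4,0],[0.4,0,3.4,0]]'; python3 -m jog '[[0,0,0.3,0],[0,0,0.3,0]]';  python3 -m jog '[[0,0,0.3,0],[0,0,0.3,0]]'
```

```text
clock: 22.9
ee_pos: [0.5572, -0.0925, 0.1155]
tool_rot: [-0.375, -3.118, -0.0]
ft_force: [0.0, 0.1, 0.3]
grip_width: -0.0001
clock: 23.15
ee_pos: [0.5575, -0.0925, 0.1133]
tool_rot: [0.375, 3.119, 0.0]
ft_force: [-0.2, 1.2, 0.8]
grip_width: -0.0003
clock: 23.4
ee_pos: [0.5576, -0.0926, 0.1117]
tool_rot: [0.375, 3.118, -0.0]
ft_force: [-3.6, 1.2, 9.4]
grip_width: -0.0
```

Contact at z of about 0.112 matches the top of a flat-folded grip. I retreat upward and back, then take the last look.

```bash
python3 -m jog '[[0,0,-3,0],[0,0,-8,0],[0,0,-13,0],[6,0,-16,0],[12,0,-18,0],[14,0,-18,0],[14,0,-18,0]]'
python3 - <<'E'
from h import *
a=camera("side");b=camera("top")
A=cv2.resize(a[145:245,255:370,::-1],(460,400),interpolation=cv2.INTER_CUBIC);B=cv2.resize(b[125:225,200:285,::-1],(340,400),interpolation=cv2.INTER_CUBIC)
cv2.imwrite("pics/last.png",np.hstack([A,B]))
E
```

```text
clock: 24.28
ee_pos: [0.4205, -0.059, 0.2912]
tool_rot: [0.375, 3.117, -0.0]
ft_force: [0.3, -0.6, 0.1]
grip_width: -0.0004
```

View pics/last.png

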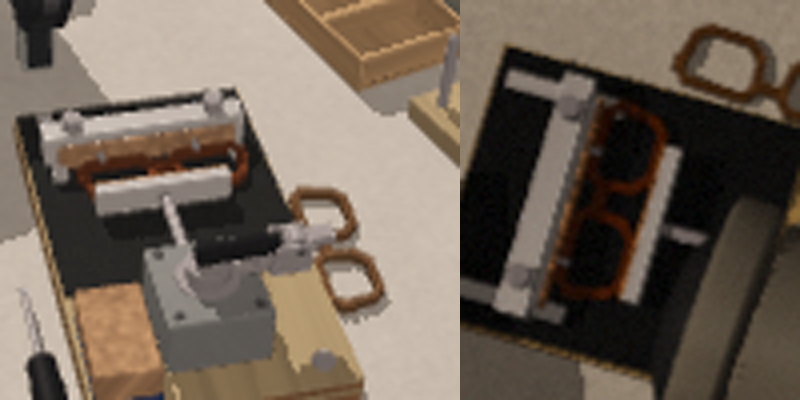

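```bash
python3 - <<'E'
from h import *
C=np.array([.537,-.0874]);e=np.array([.972,-.237])
for f in (0,.2,.4,.6):
    q=proj("side",[*(C+(.065-.075*np.cos(f))*e),.104+.075*np.sin(f)]);print(f,"tip crop",(q[0]-255)*4,(q[1]-145)*4)
for n,X in(("hinge",[*(C+.065*e),.104]),("hub",[*C,.095]),("heel",[*(C+.093*e),.104])):
    q=proj("side",X);print(n,(q[0]-255)*4,(q[1]-145)*4)
E
```

```text
0 tip crop 193.85062648788175 254.36738372480534
0.2 tip crop 196.60606676645534 238.8254978113588
0.4 tip crop 203.40214854403848 222.96564074982462
0.6 tip crop 214.04657739153254 207.4653853521147
hinge 293.98892352184157 237.75465184781206
hub 206.82016629292366 261.18212286338076
heel 330.84553306133535 231.64021820643507
```

The handle is flat. The heel-to-grip line in the image matches the flat projection to about 0.04 rad, and the press met a hard stop (9 N) at the flat height. I hand in.

```bash
python3 -c "
from rig import *
print(read_state()['ft_force']); print(close_job())"
```

```text
[ 2.60456851e-01 -2.20967588e-02 -1.92406906e-05]
the job is handed in; nothing more can be done
None
```

The front is clamped between the jaw and the fence, the handle is folded flat again, and the job is handed in. `close_job()` reports no verdict.

- **Swinging up:** I pinched the folded handle and lifted it about halfway before it slipped out of the fingers. I then pushed it out to its upright stop from the inside with closed fingers, where the force rose stiffly.
- **Cranking:** I wound the crank clockwise about 1.1 turns. Force at the handle rose from about 5.7 N to 9.8 N after first grip, which I read as roughly 30–35 N on the front, well short of the springs bottoming out. I did not measure the clamping force directly.
- **Folding:** I pushed the handle inward and pressed it down. It met a hard stop at about 112 mm with 9 N, matching the top of the flat handle. The last picture agrees with flat to about 0.05 rad.
- **Last checks:** The final pictures show the front flat between jaw and fence. The spare front, sanding block and screwdriver look undisturbed. The other bystanders were outside the last crops, though the arm never went near them low down. The arm is well clear with no contact force.
- **Disagreement:** My first estimate of the crank axis was about 7 mm off. I corrected it from the forces and tool positions while turning.

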